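# Fit the portion spacer and try the sauce pump

### The arm

A 6-joint arm with a two-finger parallel gripper is mounted at the origin on the work surface. World frame = base frame: x ahead of the robot, y to its left, z up, the work surface at z = 0. Lengths are in m, angles in rad, forces in N, time in s.
With the tool pointing down it reaches from about 0.25 to 0.775 m from the base axis. Payload 4 kg.
Tool frame: the origin (TCP) lies midway between the tips of the shut fingers; the grasp point (between the pads) lies grip_point_offset behind it (grip_point_offset is the distance from the TCP to the grasp point, in m); z points along the fingers, y is the line along which they close (so a half turn about z gives the same grasp; the last joint's range is limited). The gripper opens to 94 mm and grips with 3 to 60 N. Pads are 16 mm wide; open, the fingers measure 119 mm over their backs; the gripper's body (75 mm by 177 mm) begins 78 mm behind the grasp point.
Start: joints at [1.014, 0.087, 1.371, -0, 1.684, -0.103], TCP at [0.241, 0.494, 0.206] pointing down, gripper open.
Joint ranges: [-3.1, 3.1], [-0.76, 2.03], [0.27, 2.55], [-1.08, 4.22], [0.17, 2.65], [-2.57, 2.57]. Speed limits (rad/s): [2.79, 2.79, 3.14, 3.14, 3.14, 3.14].

### API

Orientations are given as [roll, pitch, yaw] about the fixed x, y, z axes, in that order (R = Rz(yaw) Ry(pitch) Rx(roll)).
In Python, from bench import * gives the robot as it stands. The module is installed in compiled form; this text tells all that it offers.
- The arm moves only by the tool apply_moves, never from a script. Its argument "commands" is a list of rows, each a list of 7 numbers: the turn, a rotation vector about the world's x, y, z in rad, then the shift along the world's x, y, z in m, then the opening in per cent of the stroke, from 0 (shut) to 100 (fully open). In form: [[ax, ay, az, x, y, z, jaw], ...]. A call has exactly 5 rows; each row is the pose to reach, as a shift and turn from the pose commanded when the call began; what a row does not reach only later rows make up. A row lasts 1/10 s, in which the tool goes at most 50 mm and 8.59 degrees, less where a joint would pass 70% of its speed; a pose out of reach is approached as far as the arm can. A call with a gripper value outside its range is refused whole. The fingers move at their own pace and stop on an object; the grip force is fixed at half the most. Time passes only in rows, so rows that repeat a pose let the fingers close, or fill a call up. It gives the time, the measured TCP pose, the force, the opening and the grip force at its end, in the units of the state.
- get_obs(): the state, without advancing time (a new reading comes with each control period).
- snapshot(name): name is "scene" or "top" or "wrist"; returns a dict with "pixels" (400x640x3 uint8, red, green, blue), "vertical_fov" (degrees; the focal length in pixels is half the picture's height over the tangent of half this angle, whatever the lens; pixels are square), "cx", "cy" (the principal point, pixels), "rvec" (rotation vector, rad) and "tvec" (3), from world to camera coordinates, as OpenCV has them. Camera axes: x right, y down, z forward; pixel columns grow to the right and rows downward; lengths in m; the calibration is good to about 2 mm. The wrist camera is an equidistant fisheye: a pixel r from the principal point sees the ray r / f radians off the axis. A picture is of the moment at which its call begins. There is no depth.
- close_job(): hands the job in; it is judged then, once.
Trained networks look in the newest picture that a camera, given by its name, has taken for a name from the list of things; names that differ only in an ending like _2 or _b are one class to them, and where a whole thing is asked for, a point or a joint stands for the part that bears it (a point fixed in the world has none). Each returns a list of dicts, best first, with "score" (0 to 1); they miss things now and then, are a little off and sometimes report something else, mostly with a low value. They report only what shows in the picture. A call takes as long as a camera call. They do not tell look-alikes from the thing itself.
- masks_of(camera, query): "mask" (400x640 bool, what is visible of it) and "extent" ([left, top, right, bottom] in pixels, round what is visible of it).
- place_of(camera, query): "pixel" ([column, row] in pixels: a listed point, or the origin of a listed thing).
The state is a dict: "time": time; "joint_positions": joint angles; "qvel": joint speeds; "joint_torque": joint torques, N m; "tool_pos": TCP position; "ee_rot": TCP orientation; "wrist_force": force on the tool from outside, world axes, zero at the start; "wrist_torque": the same for the moment, N m; "width": finger opening in m; "finger_force": force on a finger pad.
Only numpy, scipy, OpenCV 4.12 (cv2) and the standard library are available. Lean on these libraries where they do the work, as an engineer would, in place of code of your own. Each camera call takes 0.05 s, during which the arm holds its last target. There are 200 camera calls.

### The job

Set the sauce pump to the small portion: slide the thicker of the two portion spacers in under the pump head, fork round the stem, fully home and flat on the nut. Then press the pump head straight down until it bottoms firmly on the spacer, without forcing it, hold it there for a second and let it rise all the way. Leave the spacer in place, and leave the thin spacer and everything else on the table alone.

Things in the scene. Friction and masses are not known exactly. Their poses are not given: they have to be found in the camera images.
- jar: Steel pump jar, fixed to the table, 104 mm across, 102 mm tall with its white lid; origin on the table at the jar's axis, z up; the spout points along its +x.
- stem (a point): Point on the jar's axis 125 mm over the table, fixed to the jar. Here a flat-topped grey neck nut, 60 mm across, surrounds the 14 mm steel stem that carries the pump head. The nut has been screwed to an unknown height and stays there: its top is anywhere from 125 to 131 mm over the table.
- head_top (a point): Centre of the white pump head's flat top (34 mm across), 209 mm over the table when up. The head's underside, 44 mm across, is 28 mm below this point. Out of it comes a grey stop sleeve, 36 mm across, by a fixed but unknown 0 to 20 mm: it is what meets the spacer. The spout, a 10 mm tube, reaches 83 mm from the axis along the jar's +x at head height.
- pump (a joint): Downward travel of the pump head: 0 m up, 0.056 m its own lowest end. A spring lifts it: about 2.3 N at the top, 1.2 N more per 10 mm. With the thick spacer flat on the nut the head bottoms after 12 to 38 mm, depending on nut and sleeve, so feel for it. Bottomed firmly means 5 to 20 N on the spacer beyond the spring; more is forcing it.
- thick_grip (a point): Centre of the upright black grip of the thick portion spacer, a 18 mm thick aluminium U-shaped fork of 90 g lying on the table. Grip: 24 mm along the spacer's x, 12 mm wide along y, 36 mm tall; this point is 18 mm over the spacer's underside. +x points from grip to fork mouth, z up. Slot centre: 65 mm from here along +x. 
- thick_eye (a point): Centre of the slot of the thick spacer, at the level of its underside; same axes as thick_grip. Slot 18 mm wide, its closed end 9 mm towards the grip from here; prongs 42 mm wide overall, flared to 54 mm at the mouth, 29 mm beyond here; an 8 mm high bar joins grip and fork. With the fork home against the stem it lies within 3 mm of the jar's axis.
- thin_grip (a point): Centre of the upright black grip of the thin portion spacer, a 8 mm thick aluminium U-shaped fork of 55 g lying on the table. Grip: 24 mm along the spacer's x, 12 mm wide along y, 36 mm tall; this point is 18 mm over the spacer's underside. +x points from grip to fork mouth, z up. Slot centre: 65 mm from here along +x. Leave it alone.
- tea_bottle: Bystander: tea bottle, 62 mm across, 200 mm tall; origin at the centre of its underside. Leave it alone.
- juice_bottle: Bystander: small juice bottle, 56 mm across, 130 mm tall; origin at the centre of its underside. Leave it alone.
- plate: Bystander: paper plate, 190 mm across; origin at the centre of its underside. Leave it alone.
- spreader: Bystander: spreading spatula, 200 mm long; origin at the centre of its underside. Leave it alone.
- mug: Bystander: white mug, 76 mm across, 90 mm tall; origin at the centre of its underside. Leave it alone.
- bottle_cap: Bystander: loose bottle cap, 34 mm across, 15 mm high; origin at the centre of its underside. Leave it alone.
- dip_cup: Bystander: dip cup, 60 mm across the rim, 35 mm high, standing under the spout of the pump; origin at the centre of its underside. Leave it alone.
Not all that is in view belongs to the job. Leave any green or yellow look-alike of the part that bears thick_grip alone.

How it is judged:
On the way, in this order (a step that is already met when the one before it is completed fails the run):
1. the thick spacer is home round the stem, between nut and pump head, with the head up (horizontal distance between thick_eye and jar below 0.006 m and z of thick_eye in the frame of jar between 0.121 and 0.135 m and angle between thick_eye's own z axis and vertical below 0.12 rad and value of joint pump below 0.003 m), for 0.3 s.
2. the pump head is bottomed on the thick spacer and held with at least 5 N on it, for half a second (contact force between pump and thick above 5 N and value of joint pump above 0.008 m and horizontal distance between thick_eye and jar below 0.006 m and z of thick_eye in the frame of jar between 0.121 and 0.135 m and angle between thick_eye's own z axis and vertical below 0.12 rad), for 0.5 s.
At the end, for the whole second after the job is handed in: The thick spacer lies released and at rest flat on the nut (slot centre within 6 mm of the jar's axis, its underside 121 to 135 mm over the table, tilted less than 0.12 rad), and the pump head is up again (within 3 mm) (all of step 1 and linear speed of thick below 0.01 m/s); the robot touches nothing.
It fails at once if the stem or pump head is forced against the thick spacer with more than 20 N (contact force between pump and thick above 20 N).
It fails at once if the thin spacer is moved more than 20 mm (distance of thin_grip from where it was at the start of the episode above 0.02 m).
It fails at once if a bystander is moved more than 30 mm (distance of any of tea_bottle, juice_bottle, plate, spreader, mug, bottle_cap, dip_cup from where it was at the start of the episode above 0.03 m).
It also fails if it takes over 72 s, if anything falls off the work surface, if the arm or the gripper's body presses on something with over 40 N, if the wrist force passes 120 N, or if a joint passes its speed limit or range.

## Working session

There is one attempt and no reset: what is moved stays moved. The work goes in short steps, Python scripts to look and compute and a tool call to move; the robot and the scene stay as the last step left them, time stands still between calls to the robot, and variables do not carry over. Pictures are saved under pics/ and viewed, at most 10 in all, crops included, and the job is handed in when it is done.

Besides the shell and the picture viewer there is one more tool, called after "Call:" in YAML: its name, and indented under it one key for each argument. apply_moves: Moves the arm, as the interface text tells. Its arguments: {"type":"object","properties":{"commands":{"type":"array"}},"required":["commands"]}

```bash
mkdir -p pics; cat > h.py <<'E'
from bench import *
import numpy as np, cv2
def cam(s):
    R=cv2.Rodrigues(np.array(s["rvec"],float))[0]; t=np.array(s["tvec"],float).ravel()
    f=200/np.tan(np.radians(s["vertical_fov"])/2); return R,t,f
def ray(s,p,name):
    R,t,f=cam(s); u=np.array([p[0]-s["cx"],p[1]-s["cy"]])/f
    if name=="wrist":
        r=np.hypot(*u); d=np.array([*(u/r*np.sin(r)),np.cos(r)]) if r>1e-9 else np.array([0,0,1.])
    else: d=np.array([*u,1.])
    return -R.T@t, R.T@(d/np.linalg.norm(d))
def atz(s,p,z,name):
    o,d=ray(s,p,name); return o+d*(z-o[2])/d[2]
def proj(s,P,name):
    R,t,f=cam(s); c=R@np.array(P)+t
    if name=="wrist":
        n=np.hypot(c[0],c[1]); a=np.arctan2(n,c[2]); u=c[:2]/n*a
    else: u=c[:2]/c[2]
    return u*f+[s["cx"],s["cy"]]
def tri(rs):
    A=sum(np.eye(3)-np.outer(d,d) for o,d in rs); b=sum((np.eye(3)-np.outer(d,d))@o for o,d in rs); return np.linalg.solve(A,b)
def save(s,n,crop=None,k=1):
    im=s["pixels"][:,:,::-1]
    if crop: im=im[crop[1]:crop[3],crop[0]:crop[2]]
    cv2.imwrite("pics/"+n,cv2.resize(im,None,fx=k,fy=k,interpolation=cv2.INTER_CUBIC))
E
python3 - <<'E'
from h import *
np.set_printoptions(precision=4,suppress=True)
Z=dict(jar=0,stem=.125,head_top=.209,thick_grip=.018,thick_eye=0,thin_grip=.018,tea_bottle=0,juice_bottle=0,plate=0,spreader=0,mug=0,bottle_cap=0,dip_cup=0)
for n in("scene","top"):
    s=snapshot(n); save(s,n+"0.png"); print(n,-cam(s)[0].T@cam(s)[1])
    for q,z in Z.items():
        for r in place_of(n,q)[:3]:
            print(n,q,round(r["score"],2),np.round(r["pixel"],1),atz(s,r["pixel"],z,n))
o=get_obs();print(o["tool_pos"],o["ee_rot"],o["wrist_force"],o["width"],o["time"])
import bench;print(getattr(bench,'grip_point_offset',None))
E
```

```text
scene [ 1.1308 -0.6532  0.9809]
scene jar 0.7 [312.7 235.7] [0.5588 0.0091 0.    ]
scene stem 0.87 [314.1 205.6] [0.5667 0.0084 0.125 ]
scene thick_grip 0.91 [377.5 208.1] [0.6485 0.2003 0.018 ]
scene thick_grip 0.61 [345.9 160.9] [0.4438 0.3188 0.018 ]
scene thick_grip 0.51 [289.6 150.9] [0.2628 0.2425 0.018 ]
scene thick_eye 0.88 [358.7 213.9] [0.6098 0.1611 0.    ]
scene thick_eye 0.75 [310.8 153.2] [0.312  0.2952 0.    ]
scene thin_grip 0.68 [208.2 283.1] [ 0.4658 -0.2926  0.018 ]
scene thin_grip 0.41 [312.9 239.2] [ 0.578  -0.0127  0.018 ]
scene juice_bottle 0.82 [331.2 330.3] [ 0.7834 -0.1923  0.    ]
scene plate 0.85 [427.5 188.7] [0.7131 0.3862 0.    ]
scene spreader 0.83 [220.2 349.6] [ 0.6166 -0.391   0.    ]
scene mug 0.62 [388.2 156.6] [ 0.529   0.4452 -0.    ]
scene bottle_cap 0.45 [273.7 321.8] [ 0.6624 -0.2614  0.    ]
scene dip_cup 0.75 [346.8 242.7] [0.6495 0.0488 0.    ]
top [0.395  0.0013 1.1982]
top jar 0.79 [329.2 204.8] [0.5665 0.0085 0.    ]
top stem 0.83 [327.3 200.1] [0.5626 0.0133 0.125 ]
top head_top 0.58 [327.  195.1] [0.5632 0.0131 0.209 ]
top thick_grip 
[... 176 characters left out ...]
41.7 285.2] [0.3096 0.2883 0.    ]
top thick_eye 0.69 [243.2 224. ] [0.5049 0.2893 0.    ]
top thick_eye 0.54 [281.7 197.3] [0.5923 0.1648 0.    ]
top thin_grip 0.73 [419.5 237.4] [ 0.4576 -0.2779  0.018 ]
top tea_bottle 0.85 [271.  143.6] [0.7759 0.2035 0.    ]
top juice_bottle 0.89 [388.6 142.1] [ 0.7778 -0.1919  0.    ]
top juice_bottle 0.47 [241.4 223.6] [0.5062 0.2952 0.    ]
top plate 0.76 [217.4 163.7] [0.7076 0.3819 0.    ]
top spreader 0.78 [449.7 189.6] [ 0.6145 -0.3874  0.    ]
top mug 0.82 [199.5 220.8] [0.5161 0.433  0.    ]
top dip_cup 0.48 [316.6 180.3] [0.6487 0.0498 0.    ]
[0.2411 0.4943 0.2055] [3.1415 0.     2.6878] [ 0.2374 -0.15   -1.1638] 0.09417023043462064 1.4
0.0188
```

View pics/scene0.png

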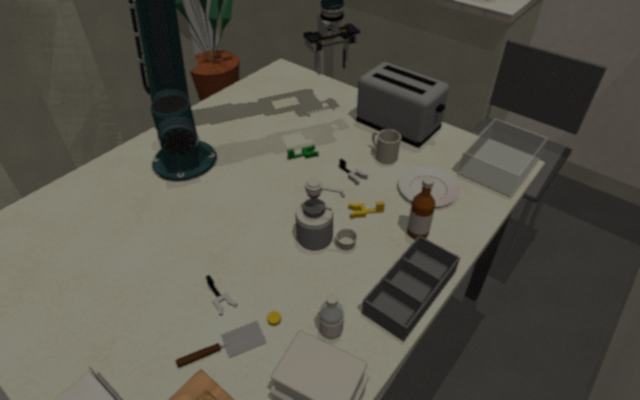

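View pics/top0.png

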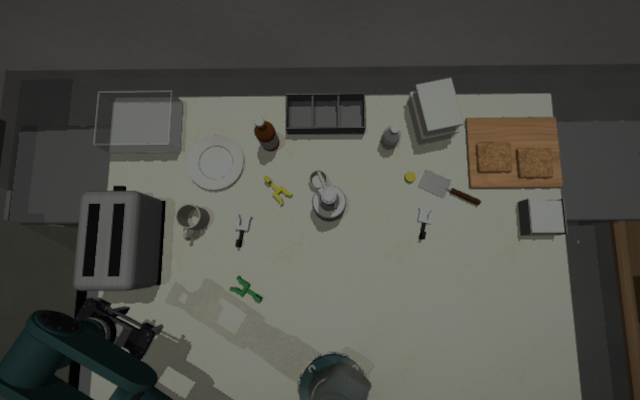

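Candidates for the thick spacer in the scene view are green (302,152), yellow (366,209), black-gripped (350,170) and black-gripped (221,295). The two coloured ones are look-alikes. I'll compare the two aluminium ones close up.

```bash
python3 - <<'E'
from h import *
np.set_printoptions(precision=4,suppress=True)
s=snapshot("scene");t=snapshot("top")
f=lambda s,c:cv2.resize(s["pixels"][c[1]:c[1]+50,c[0]:c[0]+64,::-1],None,fx=6,fy=6,interpolation=cv2.INTER_CUBIC)
a=np.vstack([np.hstack([f(s,(320,145)),f(s,(190,270))]),np.hstack([f(t,(212,207)),f(t,(392,200))])])
cv2.imwrite("pics/cmp.png",a)
acc={}
for n,ss in(("scene",s),("top",t)):
    for q in("thick_grip","thick_eye","stem","head_top","dip_cup"):
        for r in place_of(n,q): print(n,q,round(r["score"],2),np.round(r["pixel"],1)); acc.setdefault(q,{}).setdefault(n,[]).append(r["pixel"])
for q in acc:
    if len(acc[q])<2: continue
    for p in acc[q]["scene"]:
        for p2 in acc[q]["top"]:
            r1,r2=ray(s,p,"scene"),ray(t,p2,"top"); P=tri([r1,r2]); 
            gap=np.linalg.norm(proj(s,P,"scene")-p)
            if gap<5: print(q,P,gap)
    
E
```

```text
scene thick_grip 0.83 [340.9 162.3]
scene thick_grip 0.74 [377. 208.]
scene thick_eye 0.87 [358.2 214.3]
scene thick_eye 0.61 [356.4 177.6]
scene thick_eye 0.49 [310.7 154.9]
scene stem 0.8 [313.7 205.2]
scene head_top 0.61 [313.3 182.7]
scene head_top 0.5 [209.5 279.5]
scene dip_cup 0.8 [346.3 240.3]
top thick_grip 0.79 [254.8 296.2]
top thick_grip 0.62 [266.5 181.4]
top thick_grip 0.51 [237.8 242.7]
top thick_eye 0.72 [243. 222.]
top thick_eye 0.72 [241.8 287.3]
top thick_eye 0.48 [282.4 192.2]
top stem 0.87 [327.8 200.6]
top dip_cup 0.7 [319.4 181.1]
thick_grip [0.4418 0.297  0.0255] 0.6239146338232099
thick_grip [0.6427 0.2128 0.0062] 0.9583404186645254
thick_eye [ 0.5196  0.3236 -0.1837] 4.015601922916878
thick_eye [ 0.6089  0.1621 -0.0026] 0.4394890099655831
thick_eye [0.5104 0.2888 0.0021] 0.36330569491791054
thick_eye [0.591  0.1502 0.1374] 3.0357131836102726
thick_eye [ 0.3056  0.2942 -0.011 ] 1.4555988627142735
stem [0.5619 0.012  0.1207] 0.10265768024238502
dip_cup [0.6465 0.0431 0.0118] 1.4999918637194676
```

View pics/cmp.png

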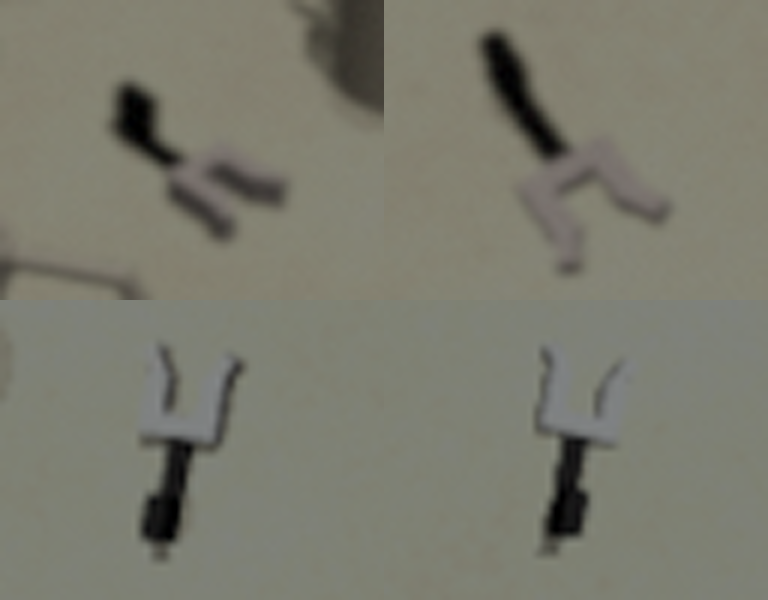

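The left piece, at scene (345,165) and top (240,235), has clearly taller side walls, so it is the thick spacer: grip near (0.443, 0.298), yaw about -0.18. I'll move above it.

Call:
apply_moves:
  commands:
    - [0,0,0.05,0.04,-0.025,0,100]
    - [0,0,0.1,0.07,-0.06,0,100]
    - [0,0,0.16,0.1,-0.1,0,100]
    - [0,0,0.22,0.13,-0.135,0,100]
    - [0,0,0.27,0.16,-0.17,0,100]

```text
time: 2.5
tool_pos: [0.4021, 0.3229, 0.2057]
ee_rot: [3.141, 0.0, 2.96]
wrist_force: [0.1, -0.5, -0.5]
width: 0.094
finger_force: 0.0
```

```bash
python3 - <<'E'
from h import *
np.set_printoptions(precision=4,suppress=True)
w=snapshot("wrist"); save(w,"w1.png")
print(-cam(w)[0].T@cam(w)[1],get_obs()["tool_pos"],get_obs()["ee_rot"])
for q,z in(("thick_grip",.018),("thick_eye",0)):
    for r in place_of("wrist",q): print(q,round(r["score"],2),np.round(r["pixel"],1),atz(w,r["pixel"],z,"wrist"))
for r in masks_of("wrist","thick_grip"): print(r["score"],r["extent"])
E
```

```text
[0.3365 0.3345 0.3856] [0.4067 0.3174 0.2055] [-3.1374  0.0052  2.9541]
thick_grip 0.95 [310.1 220.5] [0.4475 0.3001 0.018 ]
thick_grip 0.76 [278.7 352.2] [0.6497 0.2102 0.018 ]
thick_grip 0.6 [231.5  94.6] [0.2764 0.2358 0.018 ]
thick_eye 0.73 [315.2 261.1] [0.5114 0.294  0.    ]
thick_eye 0.66 [283.1 110.4] [0.308  0.2919 0.    ]
thick_eye 0.61 [242.7 325.2] [0.6032 0.1614 0.    ]
0.86 [295.8, 209.3, 329.9, 284.6]
0.76 [216.9, 88.4, 304.2, 137.0]
0.57 [223.0, 313.3, 285.2, 352.0]
```

View pics/w1.png

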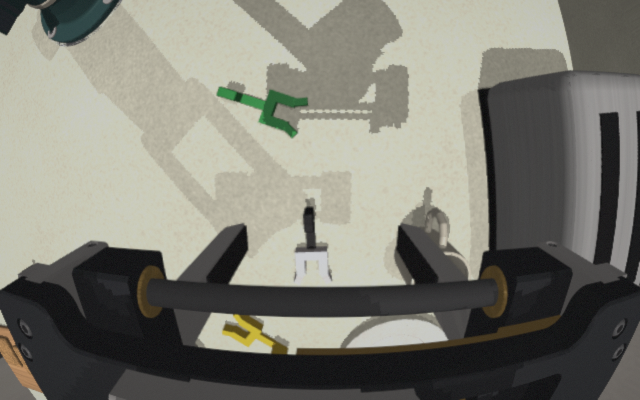

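Wrist view: the thick spacer sits at (310,240) with its grip at the top (310,212) and fork at (312,265), between the fingers. I'll descend for a finer look.

Call:
apply_moves:
  commands:
    - [0,0,0.02,0.01,-0.005,-0.02,100]
    - [0,0,0.04,0.025,-0.012,-0.04,100]
    - [0,0,0.04,0.037,-0.019,-0.07,100]
    - [0,0,0.04,0.037,-0.019,-0.1,100]
    - [0,0,0.04,0.037,-0.019,-0.1,100]

```text
time: 3.2
tool_pos: [0.4342, 0.305, 0.1005]
ee_rot: [-3.136, -0.009, 2.999]
wrist_force: [0.0, -1.0, -0.5]
width: 0.0937
finger_force: 0.0
```

```bash
python3 - <<'E'
from h import *
from scipy.optimize import minimize
np.set_printoptions(precision=4,suppress=True)
w=snapshot("wrist"); save(w,"w2.png",(220,160,420,320),4)
print(get_obs()["tool_pos"],get_obs()["ee_rot"])
for q,z in(("thick_grip",.018),("thick_eye",0)):
    for r in place_of("wrist",q)[:2]: print(q,round(r["score"],2),np.round(r["pixel"],1),atz(w,r["pixel"],z,"wrist"))
m=masks_of("wrist","thick_grip")[0]; M=m["mask"]; print(m["score"],m["extent"])
def box(x0,x1,w0,w1,h):  # y half-widths at both ends
    return [(x,y,z) for z in(0,h) for x,y in((x0,w0),(x0,-w0),(x1,w1),(x1,-w1))]
def pr(x0,x1,a0,a1,b0,b1,h): return [(x,y,z) for z in(0,h) for x,y in((x0,a0),(x0,b0),(x1,a1),(x1,b1))]
parts=[box(-12,12,6,6,36),box(12,50,4,4,8),box(46,56,21,21,18)]
for s in(1,-1): parts+=[pr(56,80,9*s,9*s,21*s,21*s,18),pr(80,94,9*s,15*s,21*s,27*s,18)]
def ren(v):
    a=np.zeros(M.shape,np.uint8);c,s=np.cos(v[2]),np.sin(v[2])
    for p in parts:
        q=[proj(w,(v[0]+(c*x-s*y)/1e3,v[1]+(s*x+c*y)/1e3,z/1e3),"wrist") for x,y,z in p]
        h=cv2.convexHull(np.float32(q)); cv2.fillConvexPoly(a,np.int32(np.round(h*16)),1,shift=4)
    return a>0
f=lambda v:-(ren(v)&M).sum()/(ren(v)|M).sum()
best=min(([x,y,a] for x in np.arange(.436,.456,.002) for y in np.arange(.29,.31,.002) for a in np.arange(-.35,.06,.05)),key=f)
r=minimize(f,best,method="Nelder-Mead",options=dict(initial_simplex=[np.array(best)+d for d in([0,0,0],[.002,0,0],[0,.002,0],[0,0,.04])]))
print(best,r.x,r.fun)
E
```

```text
[0.4357 0.3059 0.1034] [-3.1388 -0.0047  2.9997]
thick_grip 0.88 [218.6  41.2] [0.2757 0.2355 0.018 ]
thick_grip 0.79 [317.  218.9] [0.447  0.2985 0.018 ]
thick_eye 0.96 [316.6 274.4] [0.5102 0.2884 0.    ]
thick_eye 0.76 [287.7  67.2] [0.3087 0.2915 0.    ]
0.9 [294.2, 203.0, 340.3, 286.7]
[np.float64(0.446), np.float64(0.298), np.float64(-0.15000000000000002)] [ 0.4446  0.2984 -0.1301] -0.7074933434766071
```

View pics/w2.png

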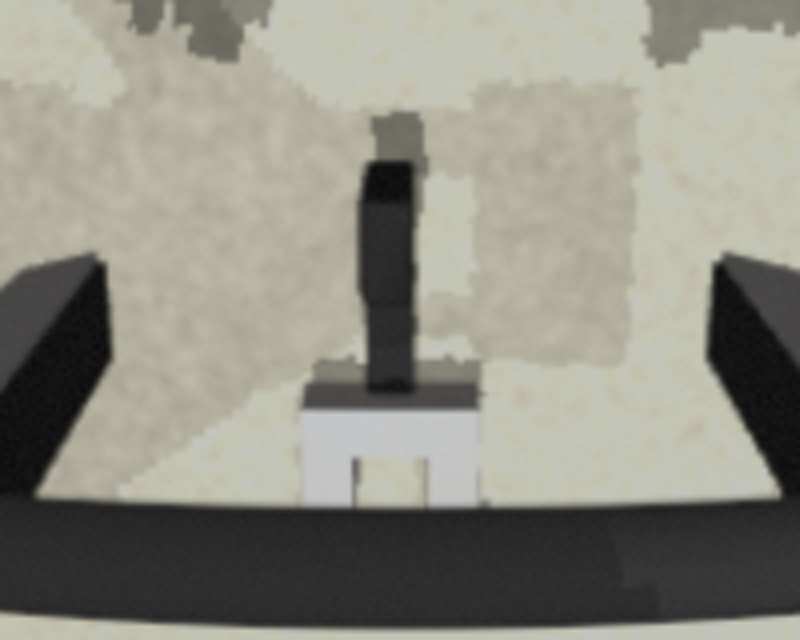

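The spacer is square to the tool (the fork's slot runs along the image column at x≈390 of the crop), and its grip lies between the fingers. I'll descend and grasp.

Call:
apply_moves:
  commands:
    - [0,0,0,0.008,-0.007,-0.02,100]
    - [0,0,0,0.008,-0.007,-0.05,100]
    - [0,0,0,0.008,-0.007,-0.075,100]
    - [0,0,0,0.008,-0.007,-0.095,100]
    - [0,0,0,0.008,-0.007,-0.099,60]

```text
time: 3.9
tool_pos: [0.4453, 0.2985, 0.0058]
ee_rot: [-3.141, -0.001, 2.998]
wrist_force: [-0.2, -0.3, -0.1]
width: 0.0888
finger_force: 0.0
```

Call:
apply_moves:
  commands:
    - [0,0,0,0,0,0,40]
    - [0,0,0,0,0,0,20]
    - [0,0,0,0,0,0,0]
    - [0,0,0,0,0,0,0]
    - [0,0,0,0,0,0,0]

```text
time: 4.4
tool_pos: [0.4466, 0.2986, 0.0073]
ee_rot: [3.141, 0.001, 2.998]
wrist_force: [0.1, -0.1, -0.4]
width: 0.0494
finger_force: 0.0
```

Call:
apply_moves:
  commands:
    - [0,0,0,0,0,0,0]
    - [0,0,0,0,0,0,0]
    - [0,0,0,0,0,0,0]
    - [0,0,0,0,0,0,0]
    - [0,0,0,0,0,0,0]

```text
time: 4.9
tool_pos: [0.4461, 0.2983, 0.0064]
ee_rot: [3.142, -0.0, 2.998]
wrist_force: [0.1, 0.5, -0.2]
width: 0.0119
finger_force: 30.0
```

Call:
apply_moves:
  commands:
    - [0,0,0,0,0,0.01,0]
    - [0,0,0,0,0,0.035,0]
    - [0,0,0,-0.01,-0.01,0.07,0]
    - [0,0,0,-0.025,-0.035,0.105,0]
    - [0,0,0,-0.04,-0.065,0.137,0]

```text
time: 5.4
tool_pos: [0.4057, 0.2332, 0.1456]
ee_rot: [3.141, 0.001, 2.999]
wrist_force: [1.2, -0.1, -1.3]
width: 0.0118
finger_force: 30.0
```

Call:
apply_moves:
  commands:
    - [0,0,0,-0.01,-0.035,0,0]
    - [0,0,0,-0.017,-0.075,0,0]
    - [0,0,0,-0.017,-0.115,0,0]
    - [0,0,0,-0.017,-0.155,0,0]
    - [0,0,0,-0.017,-0.185,0,0]

```text
time: 5.9
tool_pos: [0.3887, 0.0464, 0.1443]
ee_rot: [-3.141, 0.001, 2.997]
wrist_force: [-0.2, 0.2, -1.6]
width: 0.0119
finger_force: 30.0
```

Call:
apply_moves:
  commands:
    - [0,0,0,0,-0.008,0,0]
    - [0,0,0,0,-0.012,0,0]
    - [0,0,0,0,-0.012,0,0]
    - [0,0,0,0,-0.012,0,0]
    - [0,0,0,0,-0.012,0,0]

```text
time: 6.4
tool_pos: [0.3891, 0.0373, 0.1435]
ee_rot: [3.141, -0.0, 3.0]
wrist_force: [-0.2, -0.4, -0.9]
width: 0.0116
finger_force: 30.0
```

```bash
cat > look.py <<'E'
from h import *
import sys
np.set_printoptions(precision=4,suppress=True)
S={n:snapshot(n) for n in("scene","top","wrist")}
o=get_obs();print(o["tool_pos"],o["ee_rot"],o["width"],o["time"])
c=-cam(S["wrist"])[0].T@cam(S["wrist"])[1]; print("wristcam",c)
zz=dict(stem=.125,head_top=.209,jar=0,thick_eye=o["tool_pos"][2]-.0064,thick_grip=o["tool_pos"][2]+.0116)
for q,z in zz.items():
    for n,s in S.items():
        for r in place_of(n,q)[:2]: print(q,n,round(r["score"],2),np.round(r["pixel"],1),atz(s,r["pixel"],z,n))
save(S["wrist"],"w_%s.png"%sys.argv[1])
save(S["top"],"t_%s.png"%sys.argv[1],(240,140,400,260),5)
save(S["scene"],"s_%s.png"%sys.argv[1],(240,140,400,260),5)
E
python3 look.py a
```

```text
[0.3891 0.037  0.1434] [ 3.1414 -0.0002  2.9992] 0.011885472202471326 6.55
wristcam [0.3233 0.0462 0.3234]
stem scene 0.91 [313.8 204.1] [0.5625 0.0123 0.125 ]
stem scene 0.19 [314.3 239.8] [ 0.6433 -0.0832  0.125 ]
stem top 0.91 [327.9 200.9] [0.5602 0.0115 0.125 ]
head_top scene 0.88 [311.8 180.8] [0.5607 0.0085 0.209 ]
head_top top 0.8 [333.1 198.1] [ 0.5549 -0.0034  0.209 ]
head_top wrist 0.2 [320.7 326.3] [0.4084 0.0337 0.209 ]
jar scene 0.61 [316.  240.1] [0.5766 0.0022 0.    ]
jar scene 0.42 [427.7 192. ] [0.7211 0.3731 0.    ]
jar top 0.62 [331.2 202.1] [0.5754 0.0019 0.    ]
jar top 0.59 [449.2 190.7] [ 0.6109 -0.3856  0.    ]
jar wrist 0.94 [321.3 327. ] [0.5653 0.0114 0.    ]
thick_eye scene 0.81 [284.7 180.6] [0.4487 0.0239 0.137 ]
thick_eye scene 0.74 [311.1 152.9] [0.4261 0.1643 0.137 ]
thick_eye top 0.84 [244.1 288. ] [0.3116 0.2485 0.137 ]
thick_eye top 0.59 [323.5 240.6] [0.4435 0.0245 0.137 ]
thick_eye wrist 0.73 [521.3  96.1] [0.3146 0.1868 0.137 ]
thick_eye wrist 0.58 [320.9 315.4] [0.4521 0.0274 0.137 ]
thick_grip scene 0.83 [272.2 162.9] [0.3848 0.0432 0.155 ]
thick_grip scene 0.64 [290.6 151.7] [0.3911 0.114  0.155 ]
thick_grip top 0.63 [268.2 181.5] [0.6133 0.1833 0.155 ]
thick_grip top 0.6 [256.8 298.5] [0.2847 0.2083 0.155 ]
thick_grip wrist 0.95 [471.7 352.9] [0.5021 0.1392 0.155 ]
thick_grip wrist 0.75 [489.3  68.3] [0.298  0.1509 0.155 ]
```

View pics/w_a.png

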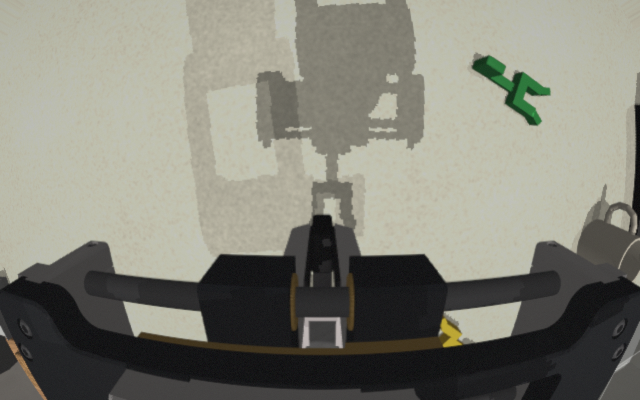

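Wrist view: spacer held straight, fork at (322,332). The jar is hidden behind the gripper, so I'll check alignment from above.

```bash
python3 - <<'E'
from h import *
t=cv2.imread("pics/t_a.png"); s=cv2.imread("pics/s_a.png")
cv2.imwrite("pics/ts.png",np.hstack([t[100:600,200:600],s[0:500,100:500]]))
E
```

```text
(no output)
```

View pics/ts.png

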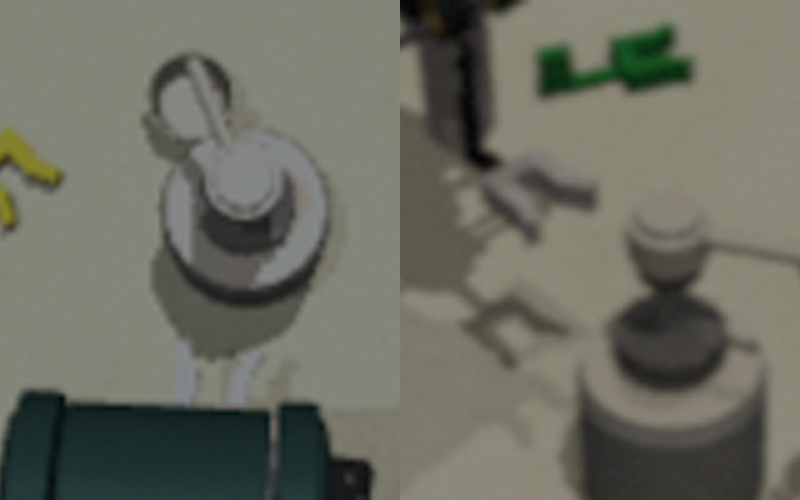

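Top crop: head disc centred near (241,183), lid circle near (245,212), prongs at about (187,375) and (240,375). I'll convert these to metres.

```bash
python3 - <<'E'
from h import *
np.set_printoptions(precision=4,suppress=True)
t=snapshot("top"); px=lambda X,Y:((200+X-2)/5+240,(100+Y-2)/5+140)
for n,p,z in(("head",(241,183),.209),("lidL",(163,212),.102),("lidR",(328,212),.102),("lidtop",(247,130),.102),("lidbot",(245,291),.102),("pL",(177,375),.155),("pLi",(198,375),.155),("pRi",(230,375),.155),("pR",(250,375),.155)):
    print(n,atz(t,px(*p),z,"top"))
g=cv2.resize(t["pixels"][160:260,280:360],None,fx=5,fy=5,interpolation=cv2.INTER_CUBIC)
gr=cv2.cvtColor(g,cv2.COLOR_RGB2GRAY)
for R,z,n in((0.017,.209,"head"),(.052,.102,"lid")):
    pr=5*cam(t)[2]*R/(1.198-z)
    c=cv2.HoughCircles(gr,cv2.HOUGH_GRADIENT,1,20,param1=60,param2=12,minRadius=int(pr-4),maxRadius=int(pr+4))
    if c is not None:
        for x in c[0][:3]: print(n,pr,x,atz(t,((x[0]-2)/5+280,(x[1]-2)/5+160),z,"top"))
for y in (372,385): print(gr[y,150:280:2])
# predicted prong-tip pixels from kinematics
for P in((.389-.001+.094*.99-.142*.027*k,.037-.094*.142+k*.027*.99,.155) for k in(1,-1)):
    q=proj(t,P,"top"); print("pred tip corner crop",(np.array(q)-[280,160])*5+2)
E
```

```text
head [0.5602 0.0109 0.209 ]
lidL [0.5607 0.0589 0.102 ]
lidR [ 0.5601 -0.0402  0.102 ]
lidtop [0.6105 0.0082 0.102 ]
lidbot [0.5127 0.0099 0.102 ]
pL [0.4596 0.048  0.155 ]
pLi [0.4596 0.0362 0.155 ]
pRi [0.4595 0.0181 0.155 ]
pR [0.4594 0.0069 0.155 ]
head 31.740174337685175 [182.5  92.5  33.3] [0.6106 0.0427 0.209 ]
head 31.740174337685175 [244.5 186.5  33.3] [0.5582 0.009  0.209 ]
lid 87.60915016307821 [247.5 223.5  83.6] [0.5534 0.0082 0.102 ]
lid 87.60915016307821 [247.5 196.5  90.4] [0.5698 0.0081 0.102 ]
[131 131 131 131 131 131 131 131 131 131 131 131 131 131 131 132 133 133
 133 133 134 132 127 122 117 115 116 119 124 128 130 131 132 131 131 132
 131 127 122 119 119 121 123 126 129 131 132 134 134 131 125 119 115 115
 117 121 126 130 131 132 132 131 130 128 126]
[131 131 132 131 131 130 129 129 128 128 128 128 129 130 131 132 132 133
 133 133 135 133 128 122 119 121 124 127 129 130 130 130 131 131 129 127
 124 120 117 118 122 127 131 132 134 134 133 134 134 133 131 130 129 129
 130 131 131 131 131 128 124 120 116 115 114]
pred tip corner crop [172.8738 343.8258]
pred tip corner crop [267.3228 329.7991]
```

Kinematics and the top picture agree on the fork line to about 0.5 mm. The jar axis comes out at about (0.561, 0.0105), so the fork needs a 2 mm lateral shift in -y before sliding in.

Call:
apply_moves:
  commands:
    - [0,0,0,0.005,-0.002,0,0]
    - [0,0,0,0.018,-0.005,0,0]
    - [0,0,0,0.032,-0.007,0,0]
    - [0,0,0,0.045,-0.009,0,0]
    - [0,0,0,0.055,-0.01,0,0]

```text
time: 7.85
tool_pos: [0.4451, 0.0261, 0.1434]
ee_rot: [3.142, 0.0, 2.998]
wrist_force: [0.1, 0.0, -1.3]
width: 0.0116
finger_force: 30.0
```

Call:
apply_moves:
  commands:
    - [0,0,0,0.006,-0.0009,0,0]
    - [0,0,0,0.012,-0.0017,0,0]
    - [0,0,0,0.017,-0.0024,0,0]
    - [0,0,0,0.021,-0.003,0,0]
    - [0,0,0,0.025,-0.0036,0,0]

```text
time: 8.35
tool_pos: [0.4693, 0.0227, 0.1436]
ee_rot: [3.142, -0.0, 2.998]
wrist_force: [0.1, 0.2, 0.4]
width: 0.0118
finger_force: 30.0
```

Call:
apply_moves:
  commands:
    - [0,0,0,0.003,-0.0004,0,0]
    - [0,0,0,0.006,-0.0009,0,0]
    - [0,0,0,0.009,-0.0013,0,0]
    - [0,0,0,0.012,-0.0017,0,0]
    - [0,0,0,0.015,-0.0021,0,0]

```text
time: 8.85
tool_pos: [0.4843, 0.0206, 0.1435]
ee_rot: [3.142, 0.0, 2.998]
wrist_force: [0.0, 0.2, 0.1]
width: 0.0119
finger_force: 30.0
```

Call:
apply_moves:
  commands:
    - [0,0,0,0.002,-0.0003,0,0]
    - [0,0,0,0.004,-0.0006,0,0]
    - [0,0,0,0.006,-0.0009,0,0]
    - [0,0,0,0.008,-0.0011,0,0]
    - [0,0,0,0.009,-0.0013,0,0]

```text
time: 9.35
tool_pos: [0.4933, 0.0193, 0.1435]
ee_rot: [3.141, 0.0, 2.998]
wrist_force: [-0.6, -0.3, -0.3]
width: 0.0119
finger_force: 30.0
```

Call:
apply_moves:
  commands:
    - [0,0,0,0.001,-0.0001,0,0]
    - [0,0,0,0.002,-0.0003,0,0]
    - [0,0,0,0.003,-0.0004,0,0]
    - [0,0,0,0.004,-0.0006,0,0]
    - [0,0,0,0.004,-0.0006,0,0]

```text
time: 9.85
tool_pos: [0.4972, 0.0187, 0.1435]
ee_rot: [3.141, 0.0, 2.998]
wrist_force: [0.9, 0.2, -0.8]
width: 0.012
finger_force: 30.0
```

```bash
python3 look.py b | grep -E "^\[|stem|head|eye|grip"
```

```text
[0.4971 0.0188 0.1435] [ 3.1415 -0.      2.9978] 0.011984391164600046 10.0
stem scene 0.65 [314.5 205.3] [0.5668 0.01   0.125 ]
stem wrist 0.59 [323.1 312.1] [0.5657 0.0098 0.125 ]
head_top scene 0.93 [310.2 184.5] [ 0.5665 -0.0048  0.209 ]
thick_eye scene 0.81 [358.1 210. ] [0.6732 0.0577 0.1371]
thick_eye scene 0.58 [313.5 200. ] [0.56   0.0143 0.1371]
thick_eye top 0.74 [240.8 286.1] [0.3169 0.2579 0.1371]
thick_eye wrist 0.82 [324.1 318.5] [0.5633 0.0108 0.1371]
thick_eye wrist 0.71 [519.3  13.5] [0.3617 0.1797 0.1371]
thick_grip scene 0.74 [380.8 207.8] [0.723  0.0849 0.1551]
thick_grip scene 0.53 [296.  182.3] [0.4916 0.0234 0.1551]
thick_grip top 0.78 [255.1 297.9] [0.2863 0.2131 0.1551]
thick_grip top 0.71 [268.2 180.6] [0.6159 0.1834 0.1551]
thick_grip wrist 0.83 [489.2 289.5] [0.5522 0.1288 0.1551]
thick_grip wrist 0.64 [322.2 244. ] [0.4978 0.0188 0.1551]
```

Call:
apply_moves:
  commands:
    - [0,0,0,0.0003,0,0,0]
    - [0,0,0,0.0006,-0.0001,0,0]
    - [0,0,0,0.001,-0.0001,0,0]
    - [0,0,0,0.001,-0.0001,0,0]
    - [0,0,0,0.001,-0.0001,0,0]

```text
time: 11.25
tool_pos: [0.4981, 0.0187, 0.1435]
ee_rot: [3.142, 0.0, 2.998]
wrist_force: [-0.0, -0.2, -1.5]
width: 0.0119
finger_force: 30.0
```

Call:
apply_moves:
  commands:
    - [0,0,0,0.0003,0,0,0]
    - [0,0,0,0.0006,-0.0001,0,0]
    - [0,0,0,0.001,-0.0001,0,0]
    - [0,0,0,0.001,-0.0001,0,0]
    - [0,0,0,0.001,-0.0001,0,0]

```text
time: 11.75
tool_pos: [0.4991, 0.0185, 0.1435]
ee_rot: [3.142, 0.0, 2.998]
wrist_force: [-1.2, -0.6, 0.1]
width: 0.0114
finger_force: 30.0
```

Call:
apply_moves:
  commands:
    - [0,0,0,0.0003,0,0,0]
    - [0,0,0,0.0006,-0.0001,0,0]
    - [0,0,0,0.001,-0.0001,0,0]
    - [0,0,0,0.001,-0.0001,0,0]
    - [0,0,0,0.001,-0.0001,0,0]

```text
time: 12.25
tool_pos: [0.5001, 0.0184, 0.1435]
ee_rot: [3.142, -0.0, 2.998]
wrist_force: [-0.0, 0.1, -1.5]
width: 0.0117
finger_force: 30.0
```

Call:
apply_moves:
  commands:
    - [0,0,0,0.0003,0,0,0]
    - [0,0,0,0.0006,-0.0001,0,0]
    - [0,0,0,0.001,-0.0001,0,0]
    - [0,0,0,0.001,-0.0001,0,0]
    - [0,0,0,0.001,-0.0001,0,0]

```text
time: 12.75
tool_pos: [0.5012, 0.0183, 0.1435]
ee_rot: [3.142, 0.0, 2.998]
wrist_force: [-0.7, -1.2, -0.7]
width: 0.0121
finger_force: 30.0
```

Call:
apply_moves:
  commands:
    - [0,0,0,0.0003,0,0,0]
    - [0,0,0,0.0006,-0.0001,0,0]
    - [0,0,0,0.001,-0.0001,0,0]
    - [0,0,0,0.001,-0.0001,0,0]
    - [0,0,0,0.001,-0.0001,0,0]

```text
time: 13.25
tool_pos: [0.5021, 0.0182, 0.1435]
ee_rot: [3.141, 0.0, 2.998]
wrist_force: [0.4, -0.6, -1.5]
width: 0.0119
finger_force: 30.0
```

```bash
for i in 1 2 3; do python3 look.py c | grep -E "stem|head|eye"|grep -v "0.31\|0.67"; done; python3 -c "
from h import *
print([np.round(get_obs()['wrist_force'],1)])
s=snapshot('scene');save(s,'s_d.png',(270,160,350,220),10)"
```

```text
stem scene 0.97 [315.  207.8] [0.5738 0.0036 0.125 ]
stem top 0.16 [271.4 142.5] [0.7396 0.1812 0.125 ]
stem wrist 0.75 [321.9 307.2] [0.566 0.009 0.125]
stem wrist 0.41 [148.9 322.7] [ 0.5726 -0.1469  0.125 ]
head_top scene 0.68 [311.8 181.3] [0.5619 0.007  0.209 ]
head_top scene 0.18 [414.3 234.6] [0.8548 0.0127 0.209 ]
thick_eye scene 0.85 [314.5 201.1] [0.5648 0.0127 0.1371]
thick_eye top 0.62 [284.7 195.5] [0.575  0.1374 0.1371]
thick_eye wrist 0.78 [519.3   8.4] [0.3626 0.1804 0.1371]
thick_eye wrist 0.66 [326.  318.6] [0.5685 0.0116 0.1371]
stem scene 0.97 [314.4 206. ] [0.5683 0.0078 0.125 ]
stem wrist 0.76 [321.7 304.1] [0.5632 0.0093 0.125 ]
head_top scene 0.81 [312.4 180.6] [0.5614 0.01   0.209 ]
thick_eye scene 0.63 [359.1 215.3] [0.6863 0.0438 0.1371]
thick_eye scene 0.61 [314.7 201.1] [0.5652 0.013  0.1371]
thick_eye top 0.76 [282.  195.7] [0.5745 0.1453 0.1371]
thick_eye top 0.48 [240.6 284.4] [0.3216 0.2586 0.1371]
thick_eye wrist 0.6 [517.9  10.6] [0.3645 0.1785 0.1371]
thick_eye wrist 0.59 [322.4 317.3] [0.567  0.0092 0.1371]
stem scene 0.72 [312.4 204.9] [0.5615 0.0076 0.125 ]
stem wrist 0.83 [322.3 305.9] [0.5649 0.0095 0.125 ]
head_top scene 0.82 [313.1 180.2] [0.5618 0.0123 0.209 ]
thick_eye scene 0.77 [357.9 213.4] [0.68   0.0474 0.1371]
thick_eye scene 0.7 [314.9 202.8] [0.5697 0.0084 0.1371]
thick_eye top 0.65 [284.8 192.9] [0.5827 0.1372 0.1371]
thick_eye wrist 0.88 [454.9 255.9] [0.5344 0.1079 0.1371]
thick_eye wrist 0.87 [520.8   9.3] [0.3632 0.1816 0.1371]
[array([-0.2,  0.4, -1.1])]
```

View pics/s_d.png

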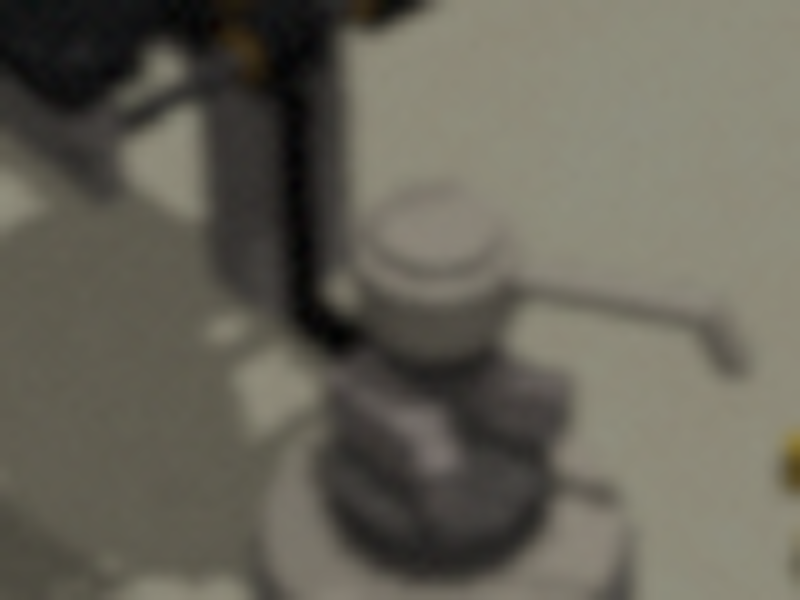

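The scene crop shows the fork straddling the stem under the head, near (440,420). There is no contact yet, so I'll keep feeling forward for the stem.

Call:
apply_moves:
  commands:
    - [0,0,0,0.0003,0,0,0]
    - [0,0,0,0.0006,-0.0001,0,0]
    - [0,0,0,0.001,-0.0001,0,0]
    - [0,0,0,0.001,-0.0001,0,0]
    - [0,0,0,0.001,-0.0001,0,0]

```text
time: 16.5
tool_pos: [0.5032, 0.0182, 0.1435]
ee_rot: [3.141, 0.0, 2.998]
wrist_force: [-0.1, -0.1, -0.4]
width: 0.012
finger_force: 30.0
```

Call:
apply_moves:
  commands:
    - [0,0,0,0.0003,0,0,0]
    - [0,0,0,0.0006,-0.0001,0,0]
    - [0,0,0,0.001,-0.0001,0,0]
    - [0,0,0,0.001,-0.0001,0,0]
    - [0,0,0,0.001,-0.0001,0,0]

```text
time: 17.0
tool_pos: [0.5041, 0.018, 0.1435]
ee_rot: [3.142, -0.0, 2.998]
wrist_force: [-0.5, -0.3, -1.3]
width: 0.0119
finger_force: 30.0
```

Call:
apply_moves:
  commands:
    - [0,0,0,0.0003,0,0,0]
    - [0,0,0,0.0006,-0.0001,0,0]
    - [0,0,0,0.001,-0.0001,0,0]
    - [0,0,0,0.001,-0.0001,0,0]
    - [0,0,0,0.001,-0.0001,0,0]

```text
time: 17.5
tool_pos: [0.5046, 0.018, 0.1435]
ee_rot: [3.142, -0.001, 2.998]
wrist_force: [-2.9, -0.1, -0.4]
width: 0.0115
finger_force: 30.0
```

Call:
apply_moves:
  commands:
    - [0,0,0,0.0003,0,0,0]
    - [0,0,0,0.0006,-0.0001,0,0]
    - [0,0,0,0.001,-0.0001,0,0]
    - [0,0,0,0.001,-0.0001,0,0]
    - [0,0,0,0.001,-0.0001,0,0]

```text
time: 18.0
tool_pos: [0.5048, 0.018, 0.1432]
ee_rot: [-3.142, -0.003, 2.998]
wrist_force: [-5.0, 0.5, 2.3]
width: 0.0118
finger_force: 30.0
```

Contact with the stem came at TCP x≈0.5045, so the fork is home and the axis lies near (0.565, 0.010). I'll back off a little and lower onto the nut by feel.

Call:
apply_moves:
  commands:
    - [0,0,0,-0.002,0.0003,0,0]
    - [0,0,0,-0.0025,0.0004,-0.001,0]
    - [0,0,0,-0.0025,0.0004,-0.003,0]
    - [0,0,0,-0.0025,0.0004,-0.005,0]
    - [0,0,0,-0.0025,0.0004,-0.005,0]

```text
time: 18.5
tool_pos: [0.5036, 0.0182, 0.138]
ee_rot: [3.142, -0.0, 2.998]
wrist_force: [-0.3, -0.2, 0.1]
width: 0.0121
finger_force: 30.0
```

Call:
apply_moves:
  commands:
    - [0,0,0,0,0,-0.0005,0]
    - [0,0,0,0,0,-0.001,0]
    - [0,0,0,0,0,-0.0015,0]
    - [0,0,0,0,0,-0.0015,0]
    - [0,0,0,0,0,-0.0015,0]

```text
time: 19.0
tool_pos: [0.5036, 0.0183, 0.137]
ee_rot: [3.141, 0.0, 2.998]
wrist_force: [-0.4, -0.2, -1.7]
width: 0.0119
finger_force: 30.0
```

Call:
apply_moves:
  commands:
    - [0,0,0,0,0,-0.0005,0]
    - [0,0,0,0,0,-0.001,0]
    - [0,0,0,0,0,-0.0015,0]
    - [0,0,0,0,0,-0.0015,0]
    - [0,0,0,0,0,-0.0015,0]

```text
time: 19.5
tool_pos: [0.5036, 0.0182, 0.1355]
ee_rot: [3.141, -0.0, 2.998]
wrist_force: [1.1, -0.2, 0.1]
width: 0.0121
finger_force: 30.0
```

Call:
apply_moves:
  commands:
    - [0,0,0,0,0,-0.0005,0]
    - [0,0,0,0,0,-0.001,0]
    - [0,0,0,0,0,-0.0015,0]
    - [0,0,0,0,0,-0.0015,0]
    - [0,0,0,0,0,-0.0015,0]

```text
time: 20.0
tool_pos: [0.5036, 0.0183, 0.134]
ee_rot: [3.142, -0.0, 2.998]
wrist_force: [-0.4, 0.9, -1.1]
width: 0.0116
finger_force: 30.0
```

Call:
apply_moves:
  commands:
    - [0,0,0,0,0,-0.0005,0]
    - [0,0,0,0,0,-0.001,0]
    - [0,0,0,0,0,-0.0015,0]
    - [0,0,0,0,0,-0.0015,0]
    - [0,0,0,0,0,-0.0015,0]

```text
time: 20.5
tool_pos: [0.5037, 0.0182, 0.1326]
ee_rot: [3.141, 0.0, 2.998]
wrist_force: [-0.5, -0.1, 0.4]
width: 0.0115
finger_force: 30.0
```

Call:
apply_moves:
  commands:
    - [0,0,0,0,0,-0.0005,0]
    - [0,0,0,0,0,-0.001,0]
    - [0,0,0,0,0,-0.001,0]
    - [0,0,0,0,0,-0.001,0]
    - [0,0,0,0,0,-0.001,0]

```text
time: 21.0
tool_pos: [0.5037, 0.0182, 0.1324]
ee_rot: [3.141, 0.001, 2.998]
wrist_force: [-3.9, -0.3, 5.5]
width: 0.0116
finger_force: 30.0
```

Call:
apply_moves:
  commands:
    - [0,0,0,0,0,-0.0005,0]
    - [0,0,0,0,0,-0.001,0]
    - [0,0,0,0,0,-0.001,0]
    - [0,0,0,0,0,-0.001,0]
    - [0,0,0,0,0,-0.001,0]

```text
time: 21.5
tool_pos: [0.5036, 0.0183, 0.1323]
ee_rot: [3.141, 0.001, 2.998]
wrist_force: [-6.1, 1.1, 9.0]
width: 0.0119
finger_force: 30.0
```

Nut felt at TCP z≈0.1324, so its top is at about 0.126. I'll relax the load and release.

Call:
apply_moves:
  commands:
    - [0,0,0,0,0,0.001,0]
    - [0,0,0,0,0,0.0015,0]
    - [0,0,0,0,0,0.0015,0]
    - [0,0,0,0,0,0.0015,15]
    - [0,0,0,0,0,0.0015,30]

```text
time: 22.0
tool_pos: [0.5037, 0.0182, 0.1312]
ee_rot: [3.142, -0.0, 2.998]
wrist_force: [-0.1, 0.3, 0.2]
width: 0.0189
finger_force: 0.0
```

Call:
apply_moves:
  commands:
    - [0,0,0,0,0,0,60]
    - [0,0,0,0,0,0,60]
    - [0,0,0,0,0,0,60]
    - [0,0,0,0,0,0,60]
    - [0,0,0,0,0,0,60]

```text
time: 22.5
tool_pos: [0.5037, 0.0182, 0.132]
ee_rot: [3.141, 0.0, 2.998]
wrist_force: [0.1, -0.6, 0.1]
width: 0.0555
finger_force: 0.0
```

```bash
python3 look.py e | grep -E "^\[|stem|head|eye|grip"; python3 -c "
from h import *
print(np.round(get_obs()['wrist_force'],1))"
```

```text
[0.5037 0.0182 0.132 ] [3.1415 0.0001 2.9977] 0.05646772144633066 22.65
stem scene 0.89 [313.8 209.8] [ 0.5761 -0.0041  0.125 ]
stem scene 0.57 [272.2 323.3] [ 0.7221 -0.3159  0.125 ]
stem wrist 0.72 [322.1 313.6] [0.5657 0.0094 0.125 ]
head_top scene 0.65 [311.8 180.3] [0.5595 0.0099 0.209 ]
head_top scene 0.58 [207.4 281.8] [ 0.594 -0.363  0.209]
thick_eye scene 0.86 [357.6 213.1] [0.6726 0.0573 0.1256]
thick_eye scene 0.7 [314.1 203.9] [0.563  0.0129 0.1256]
thick_eye top 0.77 [283.8 196.5] [0.574  0.1415 0.1256]
thick_eye top 0.77 [240.6 285.6] [0.3175 0.2613 0.1256]
thick_eye wrist 0.69 [524.5   5.2] [0.3609 0.1863 0.1256]
thick_eye wrist 0.65 [323.7 318.6] [0.5698 0.01   0.1256]
thick_grip scene 0.91 [299.7 185.8] [0.5    0.0283 0.1436]
thick_grip scene 0.66 [381.6 211.2] [0.7258 0.0862 0.1436]
thick_grip top 0.8 [254.7 297.6] [0.2859 0.2165 0.1436]
thick_grip top 0.52 [269.4 180.7] [0.618  0.1818 0.1436]
thick_grip wrist 0.7 [324.5 240.5] [0.5024 0.0199 0.1436]
thick_grip wrist 0.25 [323.4 317.4] [0.5561 0.0116 0.1436]
[ 0.4 -0.1 -0.3]
```

Released and seated. I'll go up, shut the fingers and move over the head.

Call:
apply_moves:
  commands:
    - [0,0,0,0,0,0.01,60]
    - [0,0,0,0,0,0.035,60]
    - [0,0,0,0,0,0.065,30]
    - [0,0,0,0,0,0.09,0]
    - [0,0,0,0,0,0.103,0]

```text
time: 23.9
tool_pos: [0.5047, 0.0182, 0.2386]
ee_rot: [3.141, 0.005, 2.998]
wrist_force: [0.6, 0.1, 0.5]
width: 0.0362
finger_force: 0.0
```

Call:
apply_moves:
  commands:
    - [0,0,0,0.005,-0.001,0,0]
    - [0,0,0,0.02,-0.003,0,0]
    - [0,0,0,0.04,-0.005,0,0]
    - [0,0,0,0.055,-0.007,0,0]
    - [0,0,0,0.061,-0.008,0,0]

```text
time: 24.4
tool_pos: [0.565, 0.01, 0.2325]
ee_rot: [-3.141, -0.004, 2.998]
wrist_force: [-0.4, 0.8, 0.5]
width: 0.0004
finger_force: 0.0
```

Call:
apply_moves:
  commands:
    - [0,0,0,0,0,-0.006,0]
    - [0,0,0,0,0,-0.012,0]
    - [0,0,0,0,0,-0.018,0]
    - [0,0,0,0,0,-0.02,0]
    - [0,0,0,0,0,-0.02,0]

```text
time: 24.9
tool_pos: [0.564, 0.0103, 0.2145]
ee_rot: [3.142, -0.001, 2.998]
wrist_force: [-0.7, 1.0, 0.3]
width: 0.0005
finger_force: 0.0
```

```bash
python3 - <<'E'
from h import *
o=get_obs();print(np.round(o["tool_pos"],4),np.round(o["wrist_force"],1),o["width"])
s=snapshot("scene");t=snapshot("top")
f=lambda s,c:cv2.resize(s["pixels"][c[1]:c[1]+60,c[0]:c[0]+50,::-1],None,fx=8,fy=8,interpolation=cv2.INTER_CUBIC)
cv2.imwrite("pics/press.png",np.hstack([f(s,(285,160)),f(t,(305,170))]))
E
```

```text
[0.564  0.0103 0.2145] [-0.7  1.   0.3] 0.0005257485187003051
```

View pics/press.png

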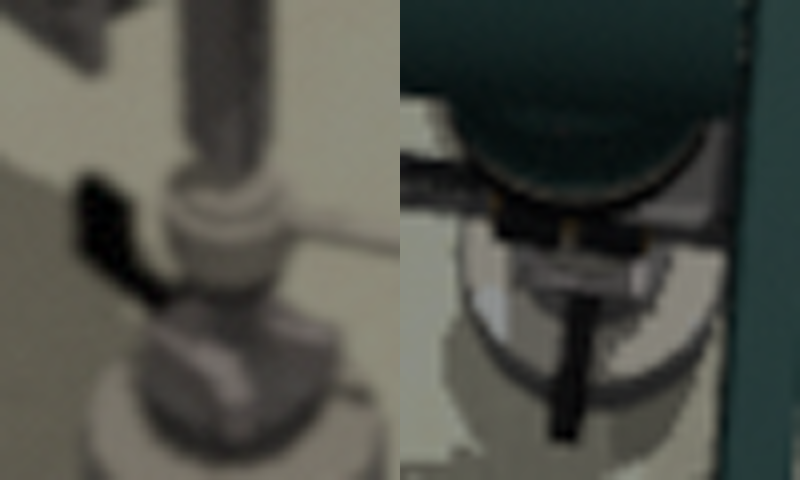

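The spacer lies flat on the nut, and the shut fingertips stand over the head centre (scene crop ≈(225,180)). Arm compliance from the nut contact was about 6 N/mm, so I'll press and feel in 2 mm steps.

Call:
apply_moves:
  commands:
    - [0,0,0,0,0,-0.004,0]
    - [0,0,0,0,0,-0.008,0]
    - [0,0,0,0,0,-0.012,0]
    - [0,0,0,0,0,-0.016,0]
    - [0,0,0,0,0,-0.02,0]

```text
time: 25.5
tool_pos: [0.5649, 0.0102, 0.1954]
ee_rot: [3.141, 0.001, 2.998]
wrist_force: [-0.4, -0.5, 4.7]
width: 0.0005
finger_force: 2.1
```

Call:
apply_moves:
  commands:
    - [0,0,0,0,0,-0.0005,0]
    - [0,0,0,0,0,-0.001,0]
    - [0,0,0,0,0,-0.0015,0]
    - [0,0,0,0,0,-0.002,0]
    - [0,0,0,0,0,-0.002,0]

```text
time: 26.0
tool_pos: [0.5649, 0.0103, 0.1932]
ee_rot: [3.141, 0.001, 2.998]
wrist_force: [0.7, 0.4, 5.0]
width: 0.0007
finger_force: 2.1
```

Call:
apply_moves:
  commands:
    - [0,0,0,0,0,-0.0005,0]
    - [0,0,0,0,0,-0.001,0]
    - [0,0,0,0,0,-0.0015,0]
    - [0,0,0,0,0,-0.002,0]
    - [0,0,0,0,0,-0.002,0]

```text
time: 26.5
tool_pos: [0.5649, 0.0102, 0.191]
ee_rot: [3.141, 0.001, 2.998]
wrist_force: [1.4, 0.7, 4.7]
width: 0.0003
finger_force: 2.2
```

Call:
apply_moves:
  commands:
    - [0,0,0,0,0,-0.0005,0]
    - [0,0,0,0,0,-0.001,0]
    - [0,0,0,0,0,-0.0015,0]
    - [0,0,0,0,0,-0.0015,0]
    - [0,0,0,0,0,-0.0015,0]

```text
time: 27.0
tool_pos: [0.5648, 0.0102, 0.1896]
ee_rot: [3.141, 0.001, 2.998]
wrist_force: [2.9, 0.9, 4.9]
width: 0.0002
finger_force: 2.3
```

Call:
apply_moves:
  commands:
    - [0,0,0,0,0,-0.0005,0]
    - [0,0,0,0,0,-0.001,0]
    - [0,0,0,0,0,-0.0015,0]
    - [0,0,0,0,0,-0.002,0]
    - [0,0,0,0,0,-0.002,0]

```text
time: 27.5
tool_pos: [0.5648, 0.0103, 0.1875]
ee_rot: [3.141, 0.001, 2.998]
wrist_force: [4.4, 0.2, 4.2]
width: 0.0009
finger_force: 2.5
```

Call:
apply_moves:
  commands:
    - [0,0,0,0.0003,0,-0.0005,0]
    - [0,0,0,0.0005,0,-0.001,0]
    - [0,0,0,0.0005,0,-0.0015,0]
    - [0,0,0,0.0005,0,-0.002,0]
    - [0,0,0,0.0005,0,-0.002,0]

```text
time: 28.0
tool_pos: [0.5649, 0.0102, 0.1856]
ee_rot: [3.142, -0.001, 2.998]
wrist_force: [2.9, 0.3, 4.9]
width: 0.0004
finger_force: 2.6
```

Call:
apply_moves:
  commands:
    - [0,0,0,0.0003,0,-0.0005,0]
    - [0,0,0,0.0005,0,-0.001,0]
    - [0,0,0,0.0005,0,-0.0015,0]
    - [0,0,0,0.0005,0,-0.002,0]
    - [0,0,0,0.0005,0,-0.002,0]

```text
time: 28.5
tool_pos: [0.565, 0.0103, 0.1854]
ee_rot: [-3.141, -0.0, 2.998]
wrist_force: [-0.6, 0.1, 12.3]
width: 0.0003
finger_force: 5.6
```

Bottomed at about 23.5 mm travel, where the spring takes about 5 N, so roughly 7 N is on the spacer. I'll add a little and hold.

Call:
apply_moves:
  commands:
    - [0,0,0,0,0,-0.0003,0]
    - [0,0,0,0,0,-0.0006,0]
    - [0,0,0,0,0,-0.0006,0]
    - [0,0,0,0,0,-0.0006,0]
    - [0,0,0,0,0,-0.0006,0]

```text
time: 29.0
tool_pos: [0.565, 0.0103, 0.1854]
ee_rot: [-3.141, 0.0, 2.998]
wrist_force: [-0.5, -0.1, 12.5]
width: 0.0003
finger_force: 6.4
```

Call:
apply_moves:
  commands:
    - [0,0,0,0,0,0,0]
    - [0,0,0,0,0,0,0]
    - [0,0,0,0,0,0,0]
    - [0,0,0,0,0,0,0]
    - [0,0,0,0,0,0,0]

```text
time: 29.5
tool_pos: [0.565, 0.0102, 0.1854]
ee_rot: [-3.141, 0.0, 2.998]
wrist_force: [-2.0, -0.3, 13.0]
width: 0.0004
finger_force: 6.4
```

Call:
apply_moves:
  commands:
    - [0,0,0,0,0,0,0]
    - [0,0,0,0,0,0,0]
    - [0,0,0,0,0,0,0]
    - [0,0,0,0,0,0,0]
    - [0,0,0,0,0,0,0]

```text
time: 30.0
tool_pos: [0.565, 0.0102, 0.1854]
ee_rot: [-3.141, 0.0, 2.998]
wrist_force: [-1.6, 0.7, 12.9]
width: 0.0005
finger_force: 6.4
```

Call:
apply_moves:
  commands:
    - [0,0,0,0,0,-0.0004,0]
    - [0,0,0,0,0,-0.0006,0]
    - [0,0,0,0,0,-0.0006,0]
    - [0,0,0,0,0,-0.0006,0]
    - [0,0,0,0,0,-0.0006,0]

```text
time: 30.5
tool_pos: [0.565, 0.0102, 0.1854]
ee_rot: [-3.141, 0.001, 2.998]
wrist_force: [-2.3, 0.0, 15.7]
width: 0.0005
finger_force: 7.3
```

Call:
apply_moves:
  commands:
    - [0,0,0,0,0,0,0]
    - [0,0,0,0,0,0,0]
    - [0,0,0,0,0,0,0]
    - [0,0,0,0,0,0,0]
    - [0,0,0,0,0,0,0]

```text
time: 31.0
tool_pos: [0.565, 0.0102, 0.1854]
ee_rot: [-3.141, 0.001, 2.998]
wrist_force: [-1.7, 0.0, 15.7]
width: 0.0004
finger_force: 7.3
```

Call:
apply_moves:
  commands:
    - [0,0,0,0,0,0.003,0]
    - [0,0,0,0,0,0.007,0]
    - [0,0,0,0,0,0.012,0]
    - [0,0,0,0,0,0.017,0]
    - [0,0,0,0,0,0.022,0]

```text
time: 31.5
tool_pos: [0.5649, 0.0102, 0.204]
ee_rot: [-3.141, -0.002, 2.998]
wrist_force: [-0.2, -0.6, 3.1]
width: 0.0006
finger_force: 1.3
```

Call:
apply_moves:
  commands:
    - [0,0,0,0,0,0.005,0]
    - [0,0,0,0,0,0.015,0]
    - [0,0,0,0,0,0.03,0]
    - [0,0,0,0,0,0.05,0]
    - [0,0,0,0,0,0.07,0]

```text
time: 32.0
tool_pos: [0.5652, 0.0103, 0.2752]
ee_rot: [-3.142, -0.001, 2.998]
wrist_force: [0.4, 0.6, -0.0]
width: 0.0004
finger_force: 0.0
```

Call:
apply_moves:
  commands:
    - [0,0,0,-0.02,0,0.01,0]
    - [0,0,0,-0.05,0,0.02,0]
    - [0,0,0,-0.09,0,0.02,0]
    - [0,0,0,-0.12,0,0.02,0]
    - [0,0,0,-0.14,0,0.02,0]

```text
time: 32.5
tool_pos: [0.4237, 0.0104, 0.2956]
ee_rot: [3.142, 0.001, 2.998]
wrist_force: [-0.2, -0.2, 0.7]
width: 0.0002
finger_force: 0.0
```

```bash
python3 look.py f | grep -E "^\[|stem|head|eye|grip"; python3 - <<'E'
from h import *
s=snapshot("scene");t=snapshot("top")
f=lambda s,c:cv2.resize(s["pixels"][c[1]:c[1]+60,c[0]:c[0]+50,::-1],None,fx=8,fy=8,interpolation=cv2.INTER_CUBIC)
cv2.imwrite("pics/end.png",np.hstack([f(s,(285,160)),f(t,(305,170))]))
E
```

```text
[0.4252 0.0103 0.2956] [3.1414 0.0023 2.9977] 0.0004632957412820825 32.65
stem scene 0.87 [315.6 203.9] [0.5657 0.0159 0.125 ]
stem top 0.58 [327.  200.6] [0.5611 0.0141 0.125 ]
head_top scene 0.72 [311.  183.1] [0.5647 0.0005 0.209 ]
head_top top 0.84 [331.  193.3] [0.5681 0.0022 0.209 ]
thick_eye scene 0.87 [357.8 214.4] [ 0.7628 -0.0813  0.2892]
thick_eye scene 0.84 [313.3 204.2] [ 0.6709 -0.1163  0.2892]
thick_eye top 0.49 [243.2 285.4] [0.3297 0.2154 0.2892]
thick_eye top 0.48 [283.4 193. ] [0.5556 0.1212 0.2892]
thick_eye wrist 0.87 [476.9  78.7] [0.3373 0.1247 0.2892]
thick_eye wrist 0.64 [424.6 260.7] [0.4558 0.0772 0.2892]
thick_grip scene 0.83 [297. 186.] [ 0.619  -0.109   0.3072]
thick_grip scene 0.7 [219.7 348.3] [ 0.7754 -0.4721  0.3072]
thick_grip top 0.82 [255.4 297.2] [0.3038 0.1815 0.3072]
thick_grip top 0.75 [268.1 183.1] [0.5774 0.1569 0.3072]
thick_grip wrist 0.83 [450.1 281.5] [0.4654 0.0895 0.3072]
thick_grip wrist 0.8 [452.   61.7] [0.3288 0.0995 0.3072]
```

View pics/end.png

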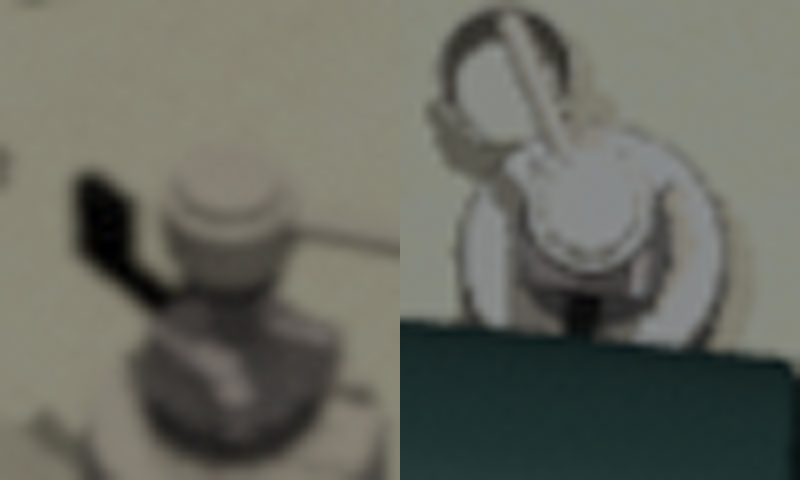

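The head is back up, the spacer is flat on the nut round the stem, and the robot is clear of everything. I'm handing in.

```bash
python3 -c "
from bench import *
print(close_job())"
```

```text
the job is handed in; nothing more can be done
None
```

The job is handed in, though no verdict came back: the thick spacer is home and flat on the nut, the head was bottomed at about 23.5 mm with an estimated 8–10 N on the spacer for over a second, and it has risen fully with the robot clear.

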